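# Index the mount-board cutting arm one hole

## Robot

A 6-joint arm with a two-finger parallel gripper is mounted at the origin on the work surface. World frame = base frame: x ahead of the robot, y to its left, z up, the work surface at z = 0. Lengths are in mm, angles in rad, forces in N, time in s.
With the tool pointing down it reaches from about 350 to 875 mm from the base axis. Payload 4.2 kg.
Tool frame: the origin (TCP) lies midway between the tips of the shut fingers; the grasp point (between the pads) lies 19 mm behind it; z points along the fingers, y is the direction in which the jaws open and shut (so a half turn about z gives the same grasp; the last joint's range is limited). The gripper opens to 85 mm and grips with 20 to 120 N. Pads are 22 mm wide; open, the fingers measure 114 mm over their backs; the gripper's body (76 mm by 85 mm) begins 54 mm behind the grasp point. The pads swing forward as they close: fully open they stand 13 mm farther back than shut.
Start: joints at [1.606, 0.385, 0.008, 0, -1.194, -0.259], TCP at [138.679, 609.399, 231.312] pointing down, gripper open.
Joint ranges: [-3.14, 3.14], [-1.21, 2.06], [-1.07, 1.41], [-3.16, 2.05], [-2.99, -0.16], [-3.1, 3.1]. Speed limits (rad/s): [2.79, 2.79, 3.14, 3.14, 3.14, 3.14].

## Interface

Orientations are given as a unit quaternion [x, y, z, w].
In Python, from bench import read_state, get_image, job_done, search_frame, regions_of gives the robot as it stands.
- The arm moves only by the tool servo_tool, never from a script. Its arguments are lists of equal length, an entry for each row: "turn": the turn, a rotation vector about the world's x, y, z in rad, a list of three; "dp": the shift along the world's x, y, z in m, a list of three; "fingers": the finger opening in m, from 0 to 0.0854. In form: {"turn": [[rx, ry, rz], ...], "dp": [[tx, ty, tz], ...], "fingers": [fingers, ...]}. A call has exactly 5 rows; each row shifts and turns the pose as measured when the row begins; what a row does not reach is not made up. A row lasts 1/8 s, in which the tool goes at most 62.5 mm and 10.7 degrees, less where a joint would pass 70% of its speed; a pose out of reach is approached as far as the arm can. A call is refused whole if a number of a shift passes 0.0625 or a number of a turn 0.188, either way. A call with a gripper value outside its range is refused whole. The fingers move at their own pace and stop on an object; the grip force is fixed at half the most. Time passes only in rows, so rows that do not move let the fingers close, or fill a call up. It gives the time, the measured TCP pose, the force and the opening at its end, in the units of the state.
- read_state(): the state, without advancing time (a new reading comes with each control period).
- get_image(name): name is "side" or "top" or "wrist"; returns a dict with "img" (480x640x3 uint8, red, green, blue), "vfov" (degrees; the focal length in pixels is half the picture's height over the tangent of half this angle, whatever the lens; pixels are square), "cx", "cy" (the principal point, pixels), "world_from_camera" (4x4, takes a point from camera to world coordinates); the wrist camera has in their place "mount" (4x4, takes a point from camera to tool coordinates, whose origin is the TCP and whose axes are the flange's). Camera axes: x right, y down, z forward; pixel columns grow to the right and rows downward; lengths in mm; the calibration is good to about 2 mm. The wrist camera is an equidistant fisheye: a pixel r from the principal point sees the ray r / f radians off the axis. A picture is of the moment at which its call begins: read the wrist's pose just before it. There is no depth.
- job_done(): hands the job in, once; it reports no verdict.
Trained networks look in the newest picture that a camera, given by its name, has taken for a name from the list of things; names that differ only in an ending like _2 or _b are one class to them, and where a whole thing is asked for, a point or a joint stands for the part that bears it (a point fixed in the world has none). Each returns a list of dicts, best first, with "score" (0 to 1); they miss things now and then, are a little off and sometimes report something else, mostly with a low value. They report only what shows in the picture. A call takes as long as a camera call.
- search_frame(query, camera): "box" ([left, top, width, height] in pixels, round what is visible of it).
- regions_of(query, camera): "region" (480x640 bool, what is visible of it) and "box" ([left, top, width, height] in pixels, round what is visible of it).
The state is a dict: "clock": time; "joints": joint angles; "joint_vel": joint speeds; "joint_efforts": joint torques, N m; "position": TCP position; "ee_rot": TCP orientation; "contact_force": force on the tool from outside, world axes, zero at the start; "wrist_torque": the same for the moment, N m; "gripper_width": finger opening in mm.
Only numpy, scipy, OpenCV 4.12 (cv2) and the standard library are available. Lean on these libraries where they do the work, as an engineer would, in place of code of your own. Each camera call takes 0.05 s, during which the arm holds its last target. There are 200 camera calls.

## Task

On the angle board, hook a fingertip under the red pull loop, lift the spring pin out of its hole, swing the blue arm one hole over to the hole beside the orange dot, and let the pin drop fully home there. Hook the loop gently, do not pinch it, do not swing the arm the wrong way or on past that hole, and leave the mug, jar, glue bottle and foam brush where they stand.

Things in the scene. Friction and masses are not known exactly. Their poses are not given: they have to be found in the camera images.
- board: angle board, fixed flat: plywood base 420 (x) by 360 (y) by 15 mm, on it an aluminium disc r 170 mm, top 27 mm up. Origin: on the arm's pivot axis at table height; +x away from the robot, +y to the left, z up. Five pin holes in the disc, 13 mm wide, on a circle r 150 mm about the pivot, 15 degrees (39 mm) apart; the middle one, straight along +x, holds the pin at the start.
- swing (a joint): angle of the blue arm, rad: 0 at the start in the middle hole; positive swings the pin end to the board's +y (left). Holes at -0.524, -0.262, 0, 0.262, 0.524; the arm stops at +-0.6. Play in a hole about 0.01. With the pin out it turns with light friction (0.5 N at the pin) and stays where it is left; the pin, when down, locks it.
- pivot (a point): top centre of the black cap (r 24 mm) on the arm's pivot axis, 49 mm above the table. The blue arm is a flat bar 44 mm wide, top 37 mm above the table, reaching 172 mm from the pivot to the pin end and 163 mm the other way
- pin (a joint): height of the spring pin (10 mm, round end) in the arm, m: 0 fully down in a hole, 0.010 standing on the disc between holes, 0.024 upper stop. It moves only vertically. Pulling it up takes 4 N at 0, 5 N at 0.010, 6.7 N at the stop. Let down within about 4 mm of a hole, it slips in by itself and centres the arm.
- loop_top (a point): centre of the flat top bar (38 mm long, 7 mm round) of the red pull loop, 107 mm above the table with the pin down; rises and swings with the pin. x axis: level, along the arm outward from the pivot to the pin; z up. It lies 177 mm from the pivot axis: the loop stands on the pin (150 mm from the pivot, foot 60 mm up) and leans 30 degrees from vertical away from the pivot.
- loop_mid (a point): middle of the loop's opening, 26 mm below loop_top down its slope, 84 mm above the table with the pin down; same axes. Clear inside: 53 mm wide across the arm, 47 mm along the slope. It opens up and towards the pivot and robot: a finger tilted 30 to 60 degrees from vertical passes through pointing down and outward (+x), to lift the top bar from below. Under it is only the arm's top, 37 mm up.
- orange_dot (a point): the orange dot: fixed disc 26 mm across, 3 mm thick (top centre), on the plywood 189 mm from the pivot, just outside the hole to use: the first hole either to the left or to the right of the start hole
- white_dot (a point): the white dot, the same size, beside the first hole on the other side: not the one to use
- mug_mid (a point): white mug, r 40 mm, 90 mm tall with a handle, loose; point half-way up its axis. Leave it
- jar_mid (a point): dark blue jar with steel lid, r 30 mm, 75 mm tall, loose; point half-way up its axis. Leave it
- glue_mid (a point): white glue bottle with red cap, r 26 mm, 150 mm tall, loose; point half-way up its axis. Leave it
- foam_brush_mid (a point): foam brush lying flat, black foam 70 by 50 by 24 mm with a wooden handle to its -x, 180 mm long in all, loose; point in the foam near its root, 12 mm up. Leave it

How it is judged:
By the outcome, as a careful person would: the job done as asked, in the order asked, and still so for the second after the job is handed in, with the robot touching nothing.
It also fails if it takes over 38 s, if anything falls off the work surface, if the arm or the gripper's body presses on something with over 40 N, if the wrist force passes 120 N, or if a joint passes its speed limit or range.

## Working session

There is one attempt and no reset: what is moved stays moved. The work goes in short steps, Python scripts to look and compute and a tool call to move; the robot and the scene stay as the last step left them, time stands still between calls to the robot, and variables do not carry over. Pictures are saved under pics/ and viewed, about 8 in all and at most 12, crops included, and the job is handed in when it is done.

Besides the shell and the picture viewer there is one more tool, called after "Emit:" as name(argument=value, ...) on one line, values as JSON. servo_tool: Moves the arm, as the interface text tells. Its arguments: {"type":"object","properties":{"turn":{"type":"array","items":{"type":"array","items":{"type":"number"}}},"dp":{"type":"array","items":{"type":"array","items":{"type":"number"}}},"fingers":{"type":"array","items":{"type":"number"}}},"required":["turn","dp","fingers"]}

```bash
mkdir -p pics
cat > h.py <<'E'
import numpy as np, cv2
from bench import *
def ray(im,u,v):
    f=240/np.tan(np.radians(im["vfov"]/2)); T=np.array(im["world_from_camera"])
    d=T[:3,:3]@np.array([(u-im["cx"])/f,(v-im["cy"])/f,1]); return T[:3,3],d/np.linalg.norm(d)
def atz(im,u,v,z):
    o,d=ray(im,u,v); return o+d*(z-o[2])/d[2]
def proj(im,p):
    f=240/np.tan(np.radians(im["vfov"]/2)); T=np.linalg.inv(np.array(im["world_from_camera"]))
    q=T[:3,:3]@np.array(p)+T[:3,3]; return [im["cx"]+f*q[0]/q[2],im["cy"]+f*q[1]/q[2]]
def save(im,n): cv2.imwrite("pics/"+n,cv2.cvtColor(im["img"],cv2.COLOR_RGB2BGR))
E
python3 - <<'E'
from h import *
np.set_printoptions(precision=1,suppress=True)
Z=dict(pivot=49,loop_top=107,orange_dot=18,white_dot=18,mug_mid=45,jar_mid=37,glue_mid=75,foam_brush_mid=12,board=20)
for c in ("top","side"):
    im=get_image(c); save(im,c+"0.png")
    print(c,np.array(im["world_from_camera"])[:3,3],np.array(im["world_from_camera"])[:3,2])
    for q,z in Z.items():
        for r in search_frame(q,c)[:2]:
            b=r["box"]; u,v=b[0]+b[2]/2,b[1]+b[3]/2
            print(q,round(r["score"],2),np.array(b),atz(im,u,v,z))
print(read_state())
E
```

```text
top [439.   12.4 975.6] [ 0.2  0.  -1. ]
pivot 0.58 [295.3 182.   36.5 203.3] [522.3  50.3  49. ]
loop_top 0.66 [293.1 179.6  42.8  33. ] [665.1  46.1 107. ]
loop_top 0.55 [452.4 282.5  47.5 102.1] [ 435.  -213.2  107. ]
orange_dot 0.45 [336.5 189.5  11.4   8.5] [692.2  -2.1  18. ]
white_dot 0.6 [287.3 178.7  46.1 208.8] [526.1  57.4  18. ]
mug_mid 0.96 [118.9 273.1  72.6  48.6] [500.4 329.9  45. ]
mug_mid 0.66 [293.8 179.8  37.5  30.4] [683.3  52.   45. ]
jar_mid 0.8 [148.6 208.5  42.4  42. ] [623.7 311.9  37. ]
glue_mid 0.93 [434.8 187.9  38.1  39.4] [ 650.3 -194.5   75. ]
glue_mid 0.23 [149.9 210.2  41.3  39.2] [615.7 298.5  75. ]
foam_brush_mid 0.74 [454.5 282.7  45.1 102.2] [ 434.2 -239.4   12. ]
foam_brush_mid 0.67 [153.3 207.2  38.5  41.2] [631.8 314.9  12. ]
board 0.95 [219.9 177.  206.8 234.2] [506.  34.  20.]
side [430.3 875.4 769.6] [ 0.1 -0.8 -0.6]
pivot 0.68 [252.1 226.  179.7  61.1] [529.1  20.1  49. ]
loop_top 0.75 [252.2 227.1  25.9  36.7] [664.7  79.6 107. ]
white_dot 0.72 [312.7 344.   52.6  82.4] [496.  300.8  18. ]
white_dot 0.69 [287.9 149.   20.4  64.2] [ 675.8 -282.6   18. ]
mug_mid 0.67 [310.4 343.   53.5  83.1] [496.6 320.7  45. ]
jar_mid 0.64 [238.8 341.4  42.6  61. ] [621.9 309.6  37. ]
glue_mid 0.81 [287.4 149.4  18.8  63.3] [ 660.1 -194.5   75. ]
foam_brush_mid 0.6 [357.9 189.3  77.9  29.8] [ 433.7 -230.2   12. ]
board 0.59 [221.1 215.  243.  152.7] [518.4  86.9  20. ]
{'clock': 1.0, 'joints': array([ 1.6,  0.4,  0. , -0. , -1.2, -0.3]), 'joint_vel': array([ 0., -0.,  0., -0., -0., -0.]), 'joint_efforts': array([ -0. , -39.2,  18.9,   4.2,  -0. ,  -0. ]), 'position': array([138.7, 609.4, 231.3]), 'ee_rot': array([ 1. , -0.1, -0. , -0. ]), 'contact_force': array([ 0.5, -0. ,  0.1]), 'wrist_torque': array([ 0. , -0. , -0.1]), 'gripper_width': 85.56410437474158}
```

Run:
```python
import cv2,numpy as np
a=cv2.imread("pics/top0.png")[165:425,110:510]; b=cv2.imread("pics/side0.png")[140:440,200:470]
a=cv2.resize(a,None,fx=2,fy=2,interpolation=2)
cv2.imwrite("pics/topc.png",a)
cv2.imwrite("pics/sidec.png",cv2.resize(b,None,fx=2,fy=2,interpolation=2))
```

```text
(no output)
```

View pics/topc.png

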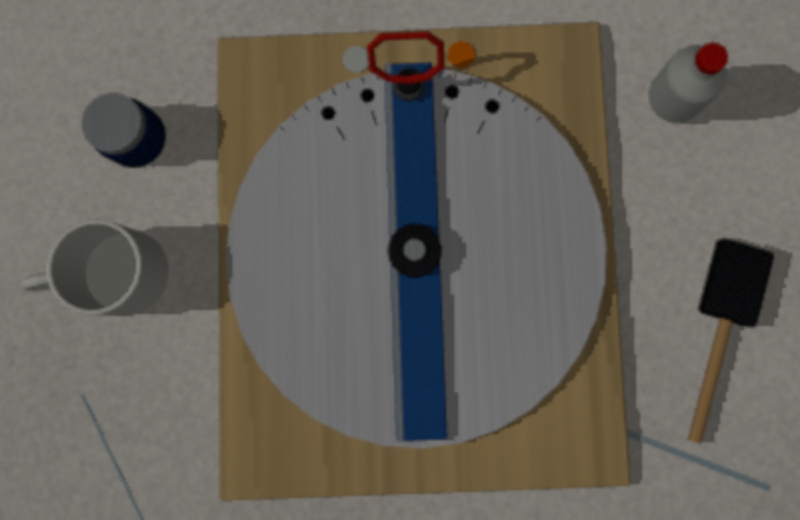

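View pics/sidec.png

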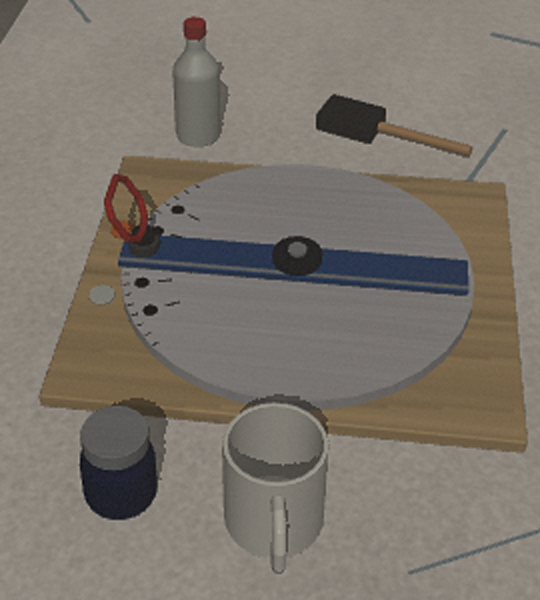

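The top view puts the orange dot right of the loop, at crop pixel (461,53), and the white dot left at (355,59). The pivot cap is at (415,250), and the top bar is about (406,36). So the swing has to be to the right (−y), to −0.262 rad.

Run:
```python
from h import *
np.set_printoptions(precision=1,suppress=True)
im=get_image("top"); s=get_image("side")
c=lambda x,y:(110+x/2,165+y/2)
cs=lambda x,y:(200+x/2,140+y/2)
for n,p,z in [("piv",(415,250),49),("w",(355,59),18),("o",(461,53),18),("bar",(406,36),107),("armend",(425,438),37)]: print(n,atz(im,*c(*p),z))
for n,p,z in [("piv",(297,252),49),("w",(101,294),18),("bar",(118,179),107)]: print("s",n,atz(s,*cs(*p),z))
for q,i in (("top",im),("side",s)):
    r=regions_of("loop_top",q)
    if r:
        m=r[0]["region"]; print(q,r[0]["score"],r[0]["box"],m.sum())
    hsv=cv2.cvtColor(i["img"],cv2.COLOR_RGB2HSV); 
    mm=((hsv[...,0]<6)|(hsv[...,0]>174))&(hsv[...,1]>150)&(hsv[...,2]>50)
    n,l,st,ce=cv2.connectedComponentsWithStats(mm.astype(np.uint8)); print(q,[(x.tolist(),y) for x,y in zip(st[1:],ce[1:]) if x[4]>40])
w=get_image("wrist"); print({k:v for k,v in w.items() if k!="img"}); save(w,"w0.png")
```

```text
piv [511.2  43.4  49. ]
w [691.9  99.9  18. ]
o [696.5   1.   18. ]
bar [688.   48.6 107. ]
armend [350.6  35.7  37. ]
s piv [513.  46.  49.]
s w [694.  100.5  18. ]
s bar [687.7  34.2 107. ]
top 0.69 [293.3, 180.2, 39.9, 34.0] 463
top [([294, 181, 38, 26, 290], array([312.7, 193.7])), ([458, 187, 16, 15, 190], array([465.2, 193.9]))]
side 0.77 [252.3, 228.6, 25.7, 35.1] 339
side [([252, 227, 15, 34, 110], array([256.9, 245. ])), ([263, 230, 11, 30, 87], array([269.3, 244. ]))]
{'vfov': 65.70646984690485, 'cx': 318.53892295993364, 'cy': 239.40887447349965, 'mount': array([[  -0. ,   -1. ,   -0.3,   80.6],
       [   1. ,   -0. ,    0. ,   -0.6],
       [  -0. ,   -0.3,    1. , -143.8],
       [   0. ,    0. ,    0. ,    1. ]])}
```

Emit:
servo_tool(turn=[[0, 0, 0], [0, 0, 0], [0, 0, 0], [0, 0, 0], [0, 0, 0]], dp=[[0.038, -0.0465, 0.003], [0.038, -0.0465, 0.003], [0.038, -0.0465, 0.003], [0.038, -0.0465, 0.003], [0.038, -0.0465, 0.003]], fingers=[0, 0, 0, 0, 0])

```text
clock: 1.88
position: [330.8, 373.0, 245.8]
ee_rot: [0.994, -0.108, 0.001, -0.0]
contact_force: [1.0, -0.1, 1.1]
gripper_width: 0.3
```

Emit:
servo_tool(turn=[[0, 0, 0], [0, 0, 0], [0, 0, 0], [0, 0, 0], [0, 0, 0]], dp=[[0.038, -0.0465, 0], [0.038, -0.0465, 0], [0.038, -0.0465, 0], [0.038, -0.0465, 0], [0.038, -0.0465, 0]], fingers=[0, 0, 0, 0, 0])

```text
clock: 2.5
position: [526.2, 132.5, 248.4]
ee_rot: [0.994, -0.107, 0.003, -0.003]
contact_force: [0.8, 1.8, 0.5]
gripper_width: 0.2
```

```bash
cat >> h.py <<'E'
from scipy.spatial.transform import Rotation as R
PIV=np.array([511.7,44.5,0]); PSI=.035
def target(t,sw,fwd,lift=0):
    "pose: finger axis through loop_mid (swing sw, pin down) shifted by lift, TCP fwd beyond"
    a=PSI+sw; u=np.array([np.cos(a),np.sin(a),0]); k=np.array([0,0,1.])
    z=u*np.sin(t)-k*np.cos(t); x=u*np.cos(t)+k*np.sin(t)
    return PIV+164*u+84*k+fwd*z+lift*k, R.from_matrix(np.c_[x,np.cross(z,x),z])
def delta(p,r):
    s=read_state(); q=R.from_quat(s["ee_rot"])
    np.set_printoptions(precision=3,suppress=True)
    print("clk",round(s["clock"],2),"pos",s["position"],"F",s["contact_force"],"j",s["joints"],"w",s["gripper_width"])
    print("tool x",q.as_matrix()[:,0],"z",q.as_matrix()[:,2]); print("dp",(p-s["position"])/1000,"turn",(r*q.inv()).as_rotvec(),"target",p)
E
python3 -c "
from h import *
delta(*target(np.radians(50),0,-70))"
```

```text
clk 2.5 pos [526.225 132.547 248.442] F [0.834 1.753 0.511] j [ 0.545  0.229 -0.172 -0.001 -1.162  0.812] w 0.2279834085899706
tool x [ 0.977 -0.212  0.005] z [ 0.006  0.005 -1.   ]
dp [ 0.096 -0.084 -0.119] turn [-0.083 -0.865  0.23 ] target [622.009  48.362 128.995]
```

Emit:
servo_tool(turn=[[-0.016, -0.173, 0.046], [-0.016, -0.173, 0.046], [-0.016, -0.173, 0.046], [-0.016, -0.173, 0.046], [-0.016, -0.173, 0.046]], dp=[[0.012, -0.017, -0.008], [0.012, -0.017, -0.008], [0.012, -0.017, -0.008], [0.012, -0.017, -0.008], [0.012, -0.017, -0.008]], fingers=[0, 0, 0, 0, 0])

```text
clock: 3.12
position: [611.3, 44.2, 271.0]
ee_rot: [0.945, -0.058, 0.321, 0.03]
contact_force: [1.7, -1.0, 1.9]
gripper_width: 0.2
```

```bash
python3 -c "
from h import *
delta(*target(np.radians(50),0,-70))
save(get_image('wrist'),'w1.png'); 
for q in ('loop_top','loop_mid'):
  for r in search_frame(q,'wrist')[:2]: print(q,r)
"
```

```text
clk 3.12 pos [611.31   44.192 270.999] F [ 1.75  -1.045  1.946] j [ 0.313  0.076 -0.766  1.157 -0.305  0.082] w 0.1760892954987916
tool x [ 0.787 -0.091  0.61 ] z [ 0.603 -0.094 -0.792]
dp [ 0.011  0.004 -0.142] turn [ 0.009 -0.217  0.166] target [622.009  48.362 128.995]
loop_top {'box': [263.8, 246.7, 69.5, 57.3], 'score': 0.86}
loop_mid {'box': [264.1, 252.5, 69.6, 47.7], 'score': 0.68}
```

View pics/w1.png

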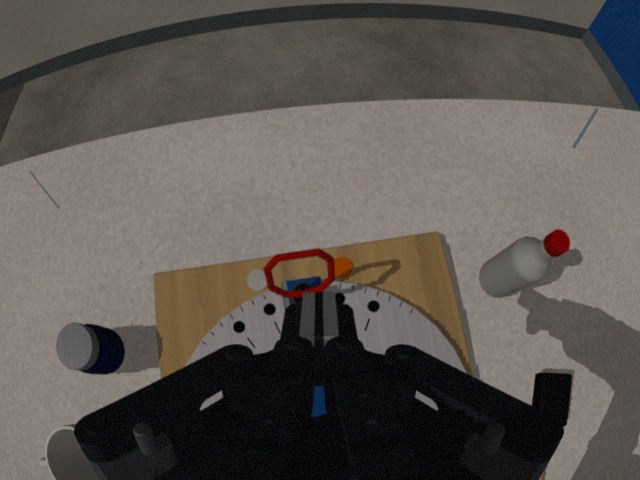

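The wrist view shows the loop upright ahead of the fingers at about (300,272), with the orange dot to its right at (343,267). Joint 5 is close to its limit at this tilt, so I'll back the tilt off while lowering and collect joint data to work out the kinematics.

```bash
python3 -c "
from h import *
delta(*target(np.radians(28),0,-90))
"; ls
```

```text
clk 3.27 pos [611.276  42.426 270.809] F [ 0.253 -0.831 -0.264] j [ 0.314  0.076 -0.763  1.144 -0.309  0.091] w 0.040687326153619204
tool x [ 0.788 -0.095  0.609] z [ 0.601 -0.095 -0.793]
dp [ 0.022  0.006 -0.107] turn [0.026 0.165 0.167] target [633.373  48.76  163.465]
h.py
pics
```

Emit:
servo_tool(turn=[[0.013, 0.082, 0.08], [0.013, 0.082, 0.08], [0, 0, 0], [0, 0, 0], [0, 0, 0]], dp=[[0, 0.002, 0], [0, 0.002, -0.02], [0, 0, -0.02], [0, 0, -0.02], [0, 0, -0.02]], fingers=[0, 0, 0, 0, 0])

```text
clock: 3.9
position: [617.4, 43.3, 200.7]
ee_rot: [0.962, -0.017, 0.272, 0.009]
contact_force: [1.6, -0.0, 1.2]
gripper_width: 0.0
```

```bash
cat > fit.py <<'E'
from h import *
from scipy.optimize import least_squares
D=[([1.606,.385,.008,0,-1.194,-.259],[138.679,609.399,231.312],None),
([.545,.229,-.172,-.001,-1.162,.812],[526.225,132.547,248.442],None),
([.314,.076,-.763,1.144,-.309,.091],[611.276,42.426,270.809],([.788,-.095,.609],[.601,-.095,-.793]))]
def add(s):
    m=R.from_quat(s["ee_rot"]).as_matrix(); D.append((s["joints"],s["position"],(m[:,0],m[:,2])))
def fk(j,P,s4=1):
    r0,h,a,b,c,e,L=P
    M=R.from_rotvec([0,0,j[0]]); p=M.apply([r0,0,0])+[0,0,h]
    M=M*R.from_rotvec([0,j[1],0]); p=p+M.apply([0,0,a])
    M=M*R.from_rotvec([0,-j[2],0]); p=p+M.apply([b,0,c])
    M=M*R.from_rotvec([s4*j[3],0,0])*R.from_rotvec([0,-j[4],0]); p=p+M.apply([L,0,e])
    M=M*R.from_rotvec([j[5]*S6,0,0])
    A=np.array([[0,0,1],[0,1,0],[-1,0,0.]])  # at pitch: tool z = fwd
    F=M.as_matrix(); z=F[:,0]; x=F@np.array([0,-1,0]); return p,x,z
S6=1
def fit():
    f=lambda P:np.concatenate([fk(j,P)[0]-p for j,p,_ in D]+[.02*(P-[0,350,400,350,0,0,250])])
    return least_squares(f,[0,350,400,350,0,0,250.])
E
python3 -c "
import fit; from fit import *
delta(*target(np.radians(28),0,-90)); add(read_state())
r=fit(); print(r.x, abs(r.fun[:12]).round(1))
for j,p,o in D[2:]:
  print(fk(j,r.x)[1:],o)
"
```

```text
clk 3.9 pos [617.387  43.313 200.697] F [ 1.567 -0.036  1.178] j [ 0.272  0.177 -0.777  1.082 -0.188  0.234] w 0.014916159958512526
tool x [ 0.852 -0.028  0.523] z [ 0.523 -0.026 -0.852]
dp [ 0.016  0.005 -0.037] turn [0.008 0.062 0.072] target [633.373  48.76  163.465]
[  4.388 -49.061 474.954  89.546 233.036 242.882 342.668] [159.6  15.1   0.8  71.9 142.6   3.9  23.6  26.7  19.8  18.8  25.6  15.3]
(array([-0.581, -0.539, -0.609]), array([ 0.431,  0.431, -0.793])) ([0.788, -0.095, 0.609], [0.601, -0.095, -0.793])
(array([-0.714, -0.465, -0.523]), array([ 0.434,  0.293, -0.852])) (array([ 0.852, -0.028,  0.523]), array([ 0.523, -0.026, -0.852]))
```

```bash
cat > fit.py <<'E'
from h import *
from scipy.optimize import least_squares
D=[([1.606,.385,.008,0,-1.194,-.259],[138.679,609.399,231.312],None),
([.545,.229,-.172,-.001,-1.162,.812],[526.225,132.547,248.442],None),
([.314,.076,-.763,1.144,-.309,.091],[611.276,42.426,270.809],([.788,-.095,.609],[.601,-.095,-.793])),
([.272,.177,-.777,1.082,-.188,.234],[617.387,43.313,200.697],([.852,-.028,.523],[.523,-.026,-.852]))]
def add(s):
    m=R.from_quat(s["ee_rot"]).as_matrix(); D.append((s["joints"],s["position"],(m[:,0],m[:,2])))
def fk(j,P):
    r0,h,a,b,c,e,L,y1,y2=P
    M=R.from_rotvec([0,0,j[0]]); p=M.apply([r0,y1,0])+[0,0,h]
    M=M*R.from_rotvec([0,j[1],0]); p=p+M.apply([0,0,a])
    M=M*R.from_rotvec([0,-j[2],0]); p=p+M.apply([b,0,c])
    M=M*R.from_rotvec([S4*j[3],0,0]); p=p+M.apply([0,y2,0]); M=M*R.from_rotvec([0,-j[4],0]); p=p+M.apply([L,0,e])
    F=(M*R.from_rotvec([S6*j[5],0,0])).as_matrix(); return p,F@np.array([0,SX,0]),F[:,0]
S4,S6,SX=-1,-1,1
P0=np.array([0,350,400,350,0,0,250.,-80,-80])
def fit(w=.01):
    f=lambda P:np.concatenate([fk(j,P)[0]-p for j,p,_ in D]+[w*(P-P0)])
    return least_squares(f,P0)
E
python3 -c "
import fit; from fit import *
np.set_printoptions(precision=3,suppress=True)
r=fit.fit(); print(r.x, abs(r.fun).round(1))
for j,p,o in D[2:]:
  print(fk(j,r.x)[1:],o)
"
```

```text
Traceback (most recent call last):
AttributeError: 'function' object has no attribute 'fit'
```

```bash
python3 -c "
import fit as K
D,fk,np=K.D,K.fk,K.np
np.set_printoptions(precision=3,suppress=True)
for K.S4 in (1,-1):
  r=K.fit(); print(r.x, abs(r.fun).round(1))
  for K.S6 in (1,-1):
   for j,p,o in D[2:]: print(K.S4,K.S6,fk(j,r.x)[1:],o)
"
```

```text
[ 226.288    0.711  494.136  474.715  -83.077 -220.837  -27.092 -449.876
  290.073] [0.2 2.3 2.5 3.  1.3 3.2 3.9 1.5 3.6 2.8 1.8 2.9 2.3 3.5 0.9 1.2 0.8 2.2
 2.8 3.7 3.7]
1 1 (array([0.581, 0.539, 0.609]), array([ 0.431,  0.431, -0.793])) ([0.788, -0.095, 0.609], [0.601, -0.095, -0.793])
1 1 (array([0.714, 0.465, 0.523]), array([ 0.434,  0.292, -0.852])) ([0.852, -0.028, 0.523], [0.523, -0.026, -0.852])
1 -1 (array([0.447, 0.661, 0.602]), array([ 0.431,  0.431, -0.793])) ([0.788, -0.095, 0.609], [0.601, -0.095, -0.793])
1 -1 (array([0.39 , 0.792, 0.47 ]), array([ 0.434,  0.292, -0.852])) ([0.852, -0.028, 0.523], [0.523, -0.026, -0.852])
[   1.696  161.318  561.882  418.454    1.507    1.625  298.074   -2.218
 -157.663] [0.2 0.2 0.  0.3 0.  0.1 0.1 0.1 0.1 0.1 0.1 0.  0.  1.9 1.6 0.7 0.  0.
 0.5 0.8 0.8]
-1 1 (array([-0.75 ,  0.273, -0.602]), array([ 0.602, -0.096, -0.793])) ([0.788, -0.095, 0.609], [0.601, -0.095, -0.793])
-1 1 (array([-0.743,  0.476, -0.47 ]), array([ 0.523, -0.026, -0.852])) ([0.852, -0.028, 0.523], [0.523, -0.026, -0.852])
-1 -1 (array([-0.787,  0.095, -0.609]), array([ 0.602, -0.096, -0.793])) ([0.788, -0.095, 0.609], [0.601, -0.095, -0.793])
-1 -1 (array([-0.852,  0.028, -0.523]), array([ 0.523, -0.026, -0.852])) ([0.852, -0.028, 0.523], [0.523, -0.026, -0.852])
```

```bash
cat >> fit.py <<'E'
S4,S6,SX=-1,-1,-1
P=np.array([0,161,561,419,0,0,298,0,-159.])
P=least_squares(lambda P:np.concatenate([fk(j,P)[0]-p for j,p,_ in D]),np.array([1.7,161.3,561.9,418.5,1.5,1.6,298,-2.2,-157.7])).x
lo=np.array([-3.14,-1.21,-1.07,-3.16,-2.99,-3.1]);hi=np.array([3.14,2.06,1.41,2.05,-.16,3.1])
def ik(p,r,n=40,seed=0,starts=()):
    m=r.as_matrix(); g=np.random.default_rng(seed); out=[]
    def f(j):
        a,x,z=fk(j,P); return np.concatenate([(a-p)/300,x-m[:,0],z-m[:,2]])
    for k in range(n):
        s=least_squares(f,starts[k] if k<len(starts) else g.uniform(lo,hi),bounds=(lo,hi))
        if s.cost<1e-6 and not any(np.abs(s.x-o).max()<.05 for o in out): out.append(s.x)
    return out
E
python3 -c "
import fit as K; from h import *
np.set_printoptions(precision=2,suppress=True)
for t in (30,40,50):
 for flip in (0,1):
  for sw,fwd,lift in ((0,-70,0),(0,25,32),(-.262,25,32)):
   p,r=target(np.radians(t),sw,fwd,lift)
   if flip: r=r*R.from_rotvec([0,0,np.pi])
   print(t,flip,sw,fwd,K.ik(p,r,25))
"
```

```text
30 0 0 -70 []
30 0 0 25 []
30 0 -0.262 25 []
30 1 0 -70 []
30 1 0 25 []
30 1 -0.262 25 []
40 0 0 -70 []
40 0 0 25 []
40 0 -0.262 25 []
40 1 0 -70 []
40 1 0 25 []
40 1 -0.262 25 []
50 0 0 -70 []
50 0 0 25 []
50 0 -0.262 25 [array([-0.22,  0.46, -0.64, -3.15, -0.4 , -1.57])]
50 1 0 -70 []
50 1 0 25 []
50 1 -0.262 25 [array([-0.22,  0.46, -0.64, -3.15, -0.4 ,  1.58])]
```

```bash
cat > scan.py <<'E'
import fit as K; from h import *
np.set_printoptions(precision=2,suppress=True)
def tgt(t,phi,sw,fwd,lift,out=0,yawsw=1):
    "finger axis through loop_mid, tool yaw offset phi from the arm"
    a=PSI+sw; u=np.array([np.cos(a),np.sin(a),0]); k=np.array([0,0,1.])
    b=PSI+sw*yawsw+phi; v=np.array([np.cos(b),np.sin(b),0])
    z=v*np.sin(t)-k*np.cos(t); x=v*np.cos(t)+k*np.sin(t)
    return PIV+164*u+84*k+fwd*z+lift*k, R.from_matrix(np.c_[x,np.cross(z,x),z])
if __name__=="__main__":
  for t in (30,37,44,51,58):
   for phi in (-45,-30,-15,0,15,30,45):
    res=[]
    for sw,fwd,lift in ((0,-60,0),(0,25,32),(-.262,25,32)):
      p,r=tgt(np.radians(t),np.radians(phi),sw,fwd,lift)
      res.append(K.ik(p,r,4,starts=[[.2,.3,-.7,1,-.3,.3],[-.1,.4,-.6,-3,-.4,-1.5],[-.1,.4,-.6,-2,-.4,-.5],[.2,.4,-.5,-1,-.4,0]]))
    if any(res): print(t,phi,[len(x) for x in res],res[1][:2])
E
time python3 scan.py
```

```text
30 -45 [1, 1, 1] [array([ 0.35,  0.49, -0.6 ,  1.15, -0.51, -0.57])]
30 -30 [1, 1, 1] [array([ 0.22,  0.45, -0.69,  1.52, -0.33, -0.59])]
30 -15 [1, 0, 1] []
30 15 [1, 1, 0] [array([ 0.32,  0.45, -0.43,  0.06, -0.17,  1.5 ])]
30 30 [1, 1, 1] [array([ 0.23,  0.46, -0.22, -0.41, -0.42,  2.24])]
30 45 [1, 1, 1] [array([ 0.15,  0.49, -0.1 , -0.56, -0.62,  2.64])]
37 -45 [1, 1, 1] [array([ 0.31,  0.49, -0.68,  1.49, -0.55, -0.86])]
37 -30 [1, 1, 1] [array([ 0.12,  0.45, -0.73,  1.99, -0.39, -0.96])]
37 30 [1, 1, 0] [array([ 0.17,  0.46, -0.2 , -0.66, -0.38,  2.52])]
37 45 [1, 1, 1] [array([ 0.08,  0.49, -0.1 , -0.77, -0.62,  2.87])]
44 -45 [1, 1, 1] [array([ 0.28,  0.5 , -0.72,  1.72, -0.65, -1.06])]
44 -30 [0, 0, 1] []
44 0 [0, 0, 1] []
44 30 [1, 1, 1] [array([ 0.08,  0.46, -0.18, -0.98, -0.4 ,  2.88])]
44 45 [0, 0, 1] []
51 -45 [1, 1, 1] [array([ 0.28,  0.53, -0.75,  1.87, -0.77, -1.21])]
51 -30 [0, 0, 1] []
51 0 [0, 0, 1] []
51 15 [1, 1, 0] [array([ 0.02,  0.44, -0.23, -1.44, -0.21, -3.1 ])]
51 30 [1, 1, 1] [array([-0.04,  0.47, -0.18, -1.32, -0.47, -3.02])]
51 45 [1, 1, 1] [array([-0.08,  0.52, -0.1 , -1.2 , -0.71, -2.94])]
58 -45 [1, 1, 1] [array([ 0.28,  0.57, -0.77,  1.97, -0.91, -1.32])]
58 0 [1, 1, 1] [array([-0.22,  0.49, -0.53, -2.67, -0.5 , -1.85])]
58 15 [1, 1, 1] [array([-0.17,  0.48, -0.32, -1.98, -0.43, -2.43])]
58 30 [1, 1, 1] [array([-0.16,  0.5 , -0.22, -1.61, -0.59, -2.67])]
58 45 [1, 1, 1] [array([-0.17,  0.55, -0.12, -1.39, -0.8 , -2.72])]
real	0m16.036s
user	0m16.408s
sys	0m0.112s
```

```bash
cat > scan2.py <<'E'
import fit as K; from h import *
np.set_printoptions(precision=2,suppress=True)
def tgt(t,phi,sw,fwd,lift,aim=0):
    "finger axis through loop_mid (raised by aim along slope); tool y kept level-with-bar; camera up"
    a=PSI+sw; u=np.array([np.cos(a),np.sin(a),0]); k=np.array([0,0,1.]); l=np.array([-np.sin(a),np.cos(a),0])
    z=(u*np.cos(phi)+l*np.sin(phi))*np.sin(t)-k*np.cos(t)
    x=np.cross(-l,z)
    if x[2]<0: x=-x
    x/=np.linalg.norm(x)
    return PIV+164*u+84*k+aim*(.5*u+.866*k)+fwd*z+lift*k, R.from_matrix(np.c_[x,np.cross(z,x),z])
if __name__=="__main__":
  for t in (44,48,52,56,60):
   for phi in (-45,-35,0,10,15,20,25,30,35):
    sol=[];s=[[-.04,.47,-.18,-1.32,-.47,-3.0],[-.16,.48,-.3,-2,-.43,-2.4],[.28,.52,-.75,1.87,-.77,-1.2]]
    for sw,fwd,lift in ((0,-60,0),(0,25,0),(0,25,34),(-.13,25,34),(-.262,25,34),(-.262,25,0),(-.262,-60,0)):
      p,r=tgt(np.radians(t),np.radians(phi),sw,fwd,lift)
      q=K.ik(p,r,len(s),starts=s)
      if not q: break
      sol.append(q[0]); s=[q[0]]
    if len(sol)==7:
      sol=np.array(sol); d=np.array([np.sin(np.radians(t))*np.cos(np.radians(phi)),np.cos(np.radians(t))])
      print(t,phi,"teff",np.degrees(np.arctan2(*d)).round(),"margin",np.min([sol-K.lo,K.hi-sol],axis=(0,1)),sol[0],sol[4])
E
python3 scan2.py
```

```text
44 -45 teff 34.0 margin [2.66 1.47 0.31 0.22 0.49 2.56] [ 0.43  0.43 -0.76  1.54 -0.7  -0.38] [ 0.34  0.54 -0.64  1.38 -0.76 -0.38]
44 35 teff 38.0 margin [3.07 1.53 0.74 2.07 0.11 0.48] [-0.02  0.37 -0.23 -0.98 -0.54  2.53] [ 0.07  0.43 -0.23 -0.93 -0.27  2.25]
48 -45 teff 38.0 margin [2.65 1.46 0.28 0.15 0.55 2.45] [ 0.43  0.45 -0.79  1.64 -0.76 -0.52] [ 0.34  0.55 -0.66  1.46 -0.82 -0.5 ]
52 -45 teff 42.0 margin [2.64 1.44 0.26 0.09 0.63 2.35] [ 0.43  0.47 -0.81  1.72 -0.83 -0.65] [ 0.34  0.57 -0.68  1.53 -0.88 -0.61]
52 0 teff 52.0 margin [2.92 1.52 0.28 0.01 0.05 0.88] [-0.18  0.33 -0.51 -2.36 -0.24 -2.2 ] [-0.22  0.47 -0.66 -3.15 -0.46 -1.57]
56 -45 teff 46.0 margin [2.63 1.42 0.24 0.04 0.7  2.25] [ 0.44  0.5  -0.83  1.78 -0.91 -0.78] [ 0.34  0.59 -0.7   1.58 -0.94 -0.71]
56 0 teff 56.0 margin [2.89 1.5  0.23 0.01 0.25 1.18] [-0.25  0.37 -0.64 -2.59 -0.47 -1.91] [-0.22  0.49 -0.69 -3.15 -0.58 -1.57]
56 10 teff 56.0 margin [2.82 1.51 0.38 0.39 0.17 0.57] [-0.21  0.36 -0.47 -2.05 -0.4  -2.48] [-0.28  0.47 -0.54 -2.69 -0.44 -1.95]
56 15 teff 55.0 margin [2.83 1.52 0.48 0.62 0.18 0
[... 821 characters left out ...]
 -2.2 ] [-0.29  0.5  -0.6  -2.76 -0.59 -1.85]
60 15 teff 59.0 margin [2.77 1.49 0.39 0.54 0.33 0.64] [-0.29  0.4  -0.49 -2.05 -0.57 -2.4 ] [-0.3   0.49 -0.52 -2.55 -0.54 -2.05]
60 20 teff 58.0 margin [2.77 1.5  0.47 0.73 0.33 0.47] [-0.29  0.41 -0.44 -1.89 -0.6  -2.56] [-0.29  0.48 -0.44 -2.33 -0.5  -2.28]
60 25 teff 58.0 margin [2.78 1.49 0.54 0.92 0.34 0.34] [-0.29  0.42 -0.39 -1.76 -0.65 -2.7 ] [-0.28  0.48 -0.38 -2.13 -0.5  -2.5 ]
60 30 teff 56.0 margin [2.78 1.49 0.6  1.09 0.36 0.23] [-0.29  0.44 -0.34 -1.64 -0.71 -2.81] [-0.26  0.48 -0.33 -1.96 -0.52 -2.68]
60 35 teff 55.0 margin [2.78 1.47 0.65 1.24 0.4  0.13] [-0.29  0.46 -0.3  -1.55 -0.78 -2.91] [-0.26  0.49 -0.29 -1.82 -0.56 -2.83]
```

```bash
cat > plan.py <<'E'
import sys; from scan2 import *
def plan(G,n=5,wmax=.172,dmax=55):
    s=read_state(); j=np.array(s["joints"]); p0=np.array(s["position"]); 
    pose=lambda q:(lambda a:(a[0],R.from_matrix(np.c_[a[1],np.cross(a[2],a[1]),a[2]])))(K.fk(q,K.P))
    cp=pose(j); print("clk",round(s["clock"],2),"j",j,"model err",cp[0]-p0,"F",s["contact_force"])
    tot=0;T=[];Dp=[];zs=[]
    d=(G-j); k=1e-9; x=0
    while x<1 and len(T)<60:
        st=1-x
        while True:
            b=pose(j+d*(x+st)); w=(b[1]*cp[1].inv()).as_rotvec(); v=b[0]-cp[0]
            if np.linalg.norm(w)<=wmax and np.linalg.norm(v)<=dmax and st<.4: break
            st*=.93
        x+=st; cp=b; T.append(w.round(3).tolist()); Dp.append((v/1000).round(4).tolist()); zs.append(b[0].round(0))
        if st<1e-3: break
        if 1-x<1e-6: break
    print(len(T),"rows; positions",[z.tolist() for z in zs][::3],zs[-1]); print("turn",T[:n]); print("dp",Dp[:n])
def goal(t,phi,*a,s=None):
    p,r=tgt(np.radians(t),np.radians(phi),*a); return K.ik(p,r,1,starts=[s if s is not None else [-.29,.4,-.49,-2.05,-.57,-2.4]])[0]
E
python3 -c "
from plan import *
G=goal(60,15,0,-70,25); print(G)
V=np.array([.1,.1,-.6,-.3,-.6,-.9]); plan(V); 
"
```

```text
[-0.26  0.32 -0.47 -1.93 -0.51 -2.57]
clk 3.9 j [ 0.27  0.18 -0.78  1.08 -0.19  0.23] model err [-0.    0.07  0.05] F [ 1.57 -0.04  1.18]
16 rows; positions [[614.0, 19.0, 202.0], [594.0, -40.0, 197.0], [560.0, -82.0, 184.0], [517.0, -100.0, 166.0], [476.0, -92.0, 147.0], [442.0, -60.0, 135.0]] [442. -60. 135.]
turn [[0.07, 0.003, -0.157], [0.067, 0.004, -0.146], [0.068, 0.004, -0.146], [0.069, 0.005, -0.145], [0.07, 0.006, -0.144]]
dp [[-0.003, -0.0241, 0.0009], [-0.0049, -0.0213, -0.0004], [-0.0068, -0.0198, -0.0014], [-0.0085, -0.0181, -0.0025], [-0.01, -0.016, -0.0034]]
```

```bash
python3 -c "
from plan import *
V=np.array([.1,.12,-.4,-.5,-.45,-.9]); print(K.fk(V,K.P)); plan(V,10)
plan(np.array([-.26,.32,-.47,-1.93,-.51,-2.57]),1)
"
```

```text
(array([577.09, -21.45, 214.83]), array([-0.73, -0.28, -0.63]), array([ 0.57,  0.27, -0.78]))
clk 3.9 j [ 0.27  0.18 -0.78  1.08 -0.19  0.23] model err [-0.    0.07  0.05] F [ 1.57 -0.04  1.18]
18 rows; positions [[620.0, 23.0, 206.0], [620.0, -26.0, 216.0], [609.0, -59.0, 216.0], [593.0, -73.0, 212.0], [581.0, -65.0, 208.0], [576.0, -37.0, 210.0]] [577. -21. 215.]
turn [[0.082, -0.007, -0.15], [0.08, -0.006, -0.14], [0.083, -0.005, -0.14], [0.085, -0.004, -0.139], [0.088, -0.003, -0.138], [0.09, -0.002, -0.135], [0.091, -0.001, -0.132], [0.098, 0.0, -0.137], [0.098, 0.002, -0.131], [0.103, 0.003, -0.133]]
dp [[0.0031, -0.0199, 0.0055], [0.0011, -0.0176, 0.0041], [-0.0004, -0.0164, 0.0031], [-0.0017, -0.015, 0.0021], [-0.0029, -0.0132, 0.0011], [-0.0037, -0.0112, 0.0003], [-0.0043, -0.009, -0.0004], [-0.005, -0.0072, -0.0011], [-0.0051, -0.0047, -0.0015], [-0.0052, -0.0023, -0.0017]]
clk 3.9 j [ 0.27  0.18 -0.78  1.08 -0.19  0.23] model err [-0.    0.07  0.05] F [ 1.57 -0.04  1.18]
38 rows; positions [[616.0, 23.0, 196.0], [602.0, -32.0, 179.0], [578.0, -76.0, 158.0], [549.0, -105.0, 134.0], [518.0, -118.0, 110.0], [490.0, -116.0, 88.0], [470.0, -101.0, 70.0], [461.0, -74.0, 58.0], [466.0, -43.0, 55.0], [485.0, -11.0, 61.0], [517.0, 15.0, 78.0], [561.0, 31.0, 105.0], [613.0, 32.0, 141.0]] [617.  32. 144.]
turn [[0.078, 0.008, -0.147]]
dp [[-0.0018, -0.0206, -0.0045]]
```

Emit:
servo_tool(turn=[[0.082, -0.007, -0.15], [0.08, -0.006, -0.14], [0.083, -0.005, -0.14], [0.085, -0.004, -0.139], [0.088, -0.003, -0.138]], dp=[[0.003, -0.02, 0.0055], [0.001, -0.0175, 0.004], [-0.0005, -0.0165, 0.003], [-0.0015, -0.015, 0.002], [-0.003, -0.013, 0.001]], fingers=[0, 0, 0, 0, 0])

```text
clock: 4.53
position: [613.6, -37.3, 210.3]
ee_rot: [0.872, -0.413, 0.244, -0.099]
contact_force: [-0.6, -0.5, -0.4]
gripper_width: -0.0
```

```bash
python3 -c "
from plan import *
plan(np.array([.1,.12,-.4,-.5,-.45,-.9]),10)
"
```

```text
clk 4.53 j [ 0.23  0.17 -0.66  0.57 -0.27 -0.06] model err [0.28 0.34 0.43] F [-0.57 -0.51 -0.38]
12 rows; positions [[610.0, -48.0, 211.0], [595.0, -66.0, 209.0], [583.0, -64.0, 206.0], [576.0, -44.0, 208.0]] [577. -21. 215.]
turn [[0.094, -0.001, -0.143], [0.095, -0.0, -0.139], [0.095, 0.001, -0.134], [0.102, 0.003, -0.137], [0.099, 0.004, -0.128], [0.103, 0.005, -0.127], [0.105, 0.007, -0.123], [0.112, 0.009, -0.125], [0.113, 0.01, -0.12], [0.116, 0.011, -0.116]]
dp [[-0.0041, -0.0107, 0.0003], [-0.0046, -0.0084, -0.0003], [-0.0048, -0.006, -0.0008], [-0.005, -0.004, -0.0011], [-0.0046, -0.0016, -0.0011], [-0.0043, 0.0006, -0.001], [-0.0038, 0.0027, -0.0007], [-0.0031, 0.0049, -0.0002], [-0.0022, 0.007, 0.0006], [-0.0012, 0.0088, 0.0016]]
```

Tracking follows the planned branch, so I'll continue.

Emit:
servo_tool(turn=[[0.094, -0.001, -0.143], [0.095, 0, -0.139], [0.095, 0.001, -0.134], [0.102, 0.003, -0.137], [0.099, 0.004, -0.128]], dp=[[-0.004, -0.0105, 0.0005], [-0.0045, -0.0085, 0], [-0.005, -0.006, -0.001], [-0.005, -0.004, -0.001], [-0.0045, -0.0015, -0.001]], fingers=[0, 0, 0, 0, 0])

```text
clock: 5.15
position: [588.3, -59.4, 204.0]
ee_rot: [-0.627, 0.733, -0.143, 0.22]
contact_force: [0.3, -0.2, 0.6]
gripper_width: 0.2
```

Emit:
servo_tool(turn=[[0.103, 0.005, -0.127], [0.105, 0.007, -0.123], [0.112, 0.009, -0.125], [0.113, 0.01, -0.12], [0.116, 0.011, -0.116]], dp=[[-0.0045, 0.0005, -0.001], [-0.004, 0.0025, -0.0005], [-0.003, 0.005, 0], [-0.002, 0.007, 0.0005], [-0.001, 0.009, 0.0015]], fingers=[0, 0, 0, 0, 0])

```text
clock: 5.78
position: [572.4, -20.9, 201.4]
ee_rot: [-0.29, 0.903, 0.03, 0.315]
contact_force: [0.1, -0.6, -0.5]
gripper_width: 0.1
```

```bash
python3 -c "
from plan import *
G=goal(60,15,0,-70,25); print(G)
plan(G,12)
"
```

```text
[-0.26  0.32 -0.47 -1.93 -0.51 -2.57]
clk 5.78 j [ 0.14  0.13 -0.44 -0.41 -0.41 -0.76] model err [ 0.51 -0.58  1.28] F [ 0.1  -0.61 -0.47]
22 rows; positions [[566.0, -20.0, 191.0], [549.0, -10.0, 161.0], [539.0, 4.0, 140.0], [539.0, 20.0, 128.0], [547.0, 34.0, 123.0], [565.0, 43.0, 125.0], [590.0, 43.0, 133.0], [618.0, 33.0, 144.0]] [618.  33. 144.]
turn [[0.106, 0.044, -0.125], [0.101, 0.042, -0.119], [0.104, 0.043, -0.122], [0.106, 0.044, -0.124], [0.108, 0.044, -0.126], [0.102, 0.041, -0.118], [0.104, 0.042, -0.119], [0.106, 0.042, -0.119], [0.107, 0.041, -0.119], [0.107, 0.04, -0.118], [0.107, 0.039, -0.116], [0.107, 0.038, -0.113]]
dp [[-0.007, 0.0017, -0.012], [-0.0062, 0.0024, -0.0105], [-0.0057, 0.0032, -0.0099], [-0.005, 0.004, -0.0091], [-0.0043, 0.0046, -0.0082], [-0.0031, 0.0048, -0.0068], [-0.0023, 0.0051, -0.006], [-0.0013, 0.0053, -0.0051], [-0.0003, 0.0054, -0.0042], [0.0008, 0.0053, -0.0032], [0.0018, 0.005, -0.0023], [0.0028, 0.0046, -0.0015]]
```

```bash
python3 -c "
from plan import *
G=goal(60,15,0,-70,70); print(G)
plan(G,11)
"
```

```text
[-0.16  0.22 -0.4  -1.7  -0.4  -2.9 ]
clk 5.78 j [ 0.14  0.13 -0.44 -0.41 -0.41 -0.76] model err [ 0.51 -0.58  1.28] F [ 0.1  -0.61 -0.47]
22 rows; positions [[569.0, -19.0, 196.0], [562.0, -11.0, 181.0], [559.0, -0.0, 171.0], [562.0, 11.0, 166.0], [569.0, 21.0, 165.0], [582.0, 29.0, 170.0], [599.0, 33.0, 178.0], [618.0, 33.0, 189.0]] [618.  33. 189.]
turn [[0.107, 0.034, -0.128], [0.102, 0.033, -0.121], [0.105, 0.034, -0.124], [0.108, 0.035, -0.125], [0.111, 0.036, -0.127], [0.105, 0.034, -0.118], [0.107, 0.035, -0.118], [0.109, 0.035, -0.118], [0.111, 0.035, -0.117], [0.111, 0.035, -0.116], [0.112, 0.034, -0.113]]
dp [[-0.0035, 0.002, -0.0063], [-0.0029, 0.0024, -0.0055], [-0.0025, 0.0028, -0.0051], [-0.002, 0.0032, -0.0047], [-0.0015, 0.0035, -0.0041], [-0.0009, 0.0035, -0.0033], [-0.0003, 0.0037, -0.0028], [0.0002, 0.0038, -0.0023], [0.0008, 0.0038, -0.0018], [0.0014, 0.0038, -0.0012], [0.0019, 0.0036, -0.0007]]
```

Emit:
servo_tool(turn=[[0.107, 0.034, -0.128], [0.102, 0.033, -0.121], [0.105, 0.034, -0.124], [0.108, 0.035, -0.125], [0.111, 0.036, -0.127]], dp=[[-0.0035, 0.002, -0.006], [-0.003, 0.0025, -0.0055], [-0.0025, 0.003, -0.005], [-0.002, 0.003, -0.0045], [-0.0015, 0.0035, -0.004]], fingers=[0, 0, 0, 0, 0])

```text
clock: 6.4
position: [560.5, 10.0, 175.9]
ee_rot: [0.105, 0.927, 0.206, 0.296]
contact_force: [-0.6, 0.6, 0.8]
gripper_width: 0.1
```

Emit:
servo_tool(turn=[[0.105, 0.034, -0.118], [0.107, 0.035, -0.118], [0.109, 0.035, -0.118], [0.111, 0.035, -0.117], [0.111, 0.035, -0.116]], dp=[[-0.001, 0.0035, -0.0035], [-0.0005, 0.0035, -0.003], [0, 0.004, -0.0025], [0.001, 0.004, -0.002], [0.0015, 0.004, -0.001]], fingers=[0, 0, 0, 0, 0])

```text
clock: 7.02
position: [563.7, 46.2, 165.0]
ee_rot: [0.465, 0.781, 0.355, 0.219]
contact_force: [0.2, 0.4, -0.9]
gripper_width: 0.1
```

```bash
python3 -c "
from plan import *
G=goal(60,15,0,-70,60); print(G)
plan(G,13)
"
```

```text
[-0.19  0.24 -0.42 -1.75 -0.42 -2.82]
clk 7.03 j [ 0.02  0.17 -0.43 -1.14 -0.38 -1.7 ] model err [ 0.64 -1.93  1.49] F [ 0.17  0.37 -0.88]
11 rows; positions [[566.0, 45.0, 165.0], [576.0, 46.0, 164.0], [591.0, 44.0, 168.0], [610.0, 37.0, 175.0]] [618.  33. 179.]
turn [[0.117, 0.043, -0.114], [0.116, 0.041, -0.11], [0.122, 0.041, -0.114], [0.118, 0.038, -0.107], [0.121, 0.037, -0.108], [0.121, 0.035, -0.106], [0.127, 0.034, -0.109], [0.128, 0.031, -0.107], [0.129, 0.029, -0.105], [0.124, 0.025, -0.099], [0.134, 0.024, -0.104]]
dp [[0.002, 0.0008, -0.0014], [0.0025, 0.0006, -0.0008], [0.0033, 0.0004, -0.0003], [0.0037, 0.0001, 0.0002], [0.0043, -0.0003, 0.0007], [0.0049, -0.0007, 0.0012], [0.0056, -0.0013, 0.0017], [0.0061, -0.0018, 0.0022], [0.0066, -0.0025, 0.0026], [0.0067, -0.0031, 0.0029], [0.0076, -0.004, 0.0035]]
```

Emit:
servo_tool(turn=[[0.117, 0.043, -0.114], [0.116, 0.041, -0.11], [0.122, 0.041, -0.114], [0.118, 0.038, -0.107], [0.121, 0.037, -0.108]], dp=[[0.002, 0.001, -0.0015], [0.0025, 0.0005, -0.001], [0.0035, 0.0005, -0.0005], [0.0035, 0, 0], [0.0045, -0.0005, 0.0005]], fingers=[0, 0, 0, 0, 0])

```text
clock: 7.65
position: [584.5, 64.2, 166.5]
ee_rot: [0.735, 0.495, 0.458, 0.076]
contact_force: [0.3, -0.3, 0.4]
gripper_width: 0.1
```

Emit:
servo_tool(turn=[[0.121, 0.035, -0.106], [0.127, 0.034, -0.109], [0.128, 0.031, -0.107], [0.129, 0.029, -0.105], [0.124, 0.025, -0.099]], dp=[[0.005, -0.0005, 0.001], [0.0055, -0.0015, 0.0015], [0.006, -0.002, 0.002], [0.0065, -0.0025, 0.0025], [0.0065, -0.003, 0.003]], fingers=[0, 0, 0, 0, 0])

```text
clock: 8.28
position: [621.6, 68.5, 182.8]
ee_rot: [0.852, 0.117, 0.503, -0.087]
contact_force: [0.0, -0.6, -0.3]
gripper_width: -0.2
```

```bash
python3 -c "
from plan import *
G=goal(60,15,0,-70,30); print(G)
plan(G,8); delta(*tgt(np.radians(60),np.radians(15),0,-70,30))
"
```

```text
[-0.25  0.31 -0.46 -1.91 -0.5  -2.6 ]
clk 8.28 j [-0.16  0.24 -0.43 -1.87 -0.42 -2.62] model err [-0.01 -3.08  0.94] F [ 0.04 -0.56 -0.34]
3 rows; positions [[620.0, 53.0, 170.0]] [618.  33. 149.]
turn [[0.028, 0.02, -0.022], [0.029, 0.019, -0.023], [0.016, 0.01, -0.013]]
dp [[-0.0012, -0.0128, -0.014], [-0.0016, -0.013, -0.0136], [-0.0011, -0.0071, -0.0072]]
clk 8.28 pos [621.562  68.469 182.795] F [ 0.037 -0.563 -0.336] j [-0.155  0.245 -0.433 -1.869 -0.423 -2.617] w -0.19485563857095645
tool x [0.466 0.111 0.878] z [ 0.837  0.266 -0.478]
dp [-0.004 -0.036 -0.034] turn [ 0.074  0.049 -0.059] target [617.628  32.509 149.   ]
```

Emit:
servo_tool(turn=[[0.025, 0.016, -0.02], [0.025, 0.016, -0.02], [0.025, 0.016, -0.02], [0, 0, 0], [0, 0, 0]], dp=[[-0.001, -0.012, -0.016], [-0.001, -0.012, -0.016], [-0.001, -0.012, -0.016], [-0.001, 0, -0.016], [0, 0, 0]], fingers=[0, 0, 0, 0, 0])

```text
clock: 8.9
position: [625.1, 39.0, 122.4]
ee_rot: [0.859, 0.067, 0.495, -0.111]
contact_force: [0.6, -0.2, 0.3]
gripper_width: -0.1
```

```bash
cat > look.py <<'E'
from scan2 import *
def wlook(n=None):
    "wrist picture; returns function giving world origin+ray of a pixel, and projector"
    s=read_state(); w=get_image("wrist"); M=np.array(w["mount"]); q=R.from_quat(s["ee_rot"]); p=np.array(s["position"])
    f=240/np.tan(np.radians(w["vfov"]/2)); C=p+q.apply(M[:3,3]); A=q.as_matrix()@M[:3,:3]
    def pr(X):
        c=A.T@(np.array(X)-C); th=np.arctan2(np.hypot(c[0],c[1]),c[2]); k=f*th/np.hypot(c[0],c[1]); return w["cx"]+k*c[0],w["cy"]+k*c[1]
    def ry(u,v):
        a=np.array([u-w["cx"],v-w["cy"]]);r=np.hypot(*a);th=r/f;return C,A@np.array([*(a/r*np.sin(th)),np.cos(th)])
    return w,pr,ry
def frame(sw=0,lift=0):
    a=PSI+sw; u=np.array([np.cos(a),np.sin(a),0]); return u,np.array([-u[1],u[0],0]),np.array([0,0,1.])
def loop_pts(sw=0,lift=0):
    u,l,k=frame(sw); t=PIV+177*u+(107+lift)*k; s=.5*u+.866*k; m=t-26*s
    return dict(top=t,topL=t+19*l,topR=t-19*l,L=m+29*l,R=m-29*l,mid=m,foot=PIV+150*u+(60+lift)*k,orange=PIV+189*frame(-.2618)[0]+18*k,pivot=PIV+49*k)
def overlay(name,cams=("wrist",),sw=0,lift=0):
    for c in cams:
        if c=="wrist": w,pr,_=wlook()
        else:
            w=get_image(c); pr=lambda X:proj(w,X)
        im=cv2.cvtColor(w["img"],cv2.COLOR_RGB2BGR)
        for n,X in loop_pts(sw,lift).items():
            u,v=pr(X); cv2.circle(im,(int(round(u)),int(round(v))),1,(0,255,0),-1)
        cv2.imwrite(f"pics/{name}_{c}.png",im)
E
python3 -c "
from look import *
delta(*tgt(np.radians(60),np.radians(15),0,-70,0))
overlay('a',('wrist','top'))
im=cv2.imread('pics/a_wrist.png'); tp=cv2.imread('pics/a_top.png')
a=cv2.resize(im[100:340,180:460],(700,600)); cv2.imwrite('pics/a1.png',a)
"
```

```text
clk 8.9 pos [625.051  39.042 122.383] F [ 0.553 -0.176  0.307] j [-0.296  0.389 -0.499 -2.054 -0.585 -2.406] w -0.05548125097503068
tool x [0.5   0.005 0.866] z [ 0.836  0.256 -0.485]
dp [-0.007 -0.007 -0.003] turn [-0.013  0.014  0.004] target [617.628  32.509 119.   ]
```

View pics/a1.png

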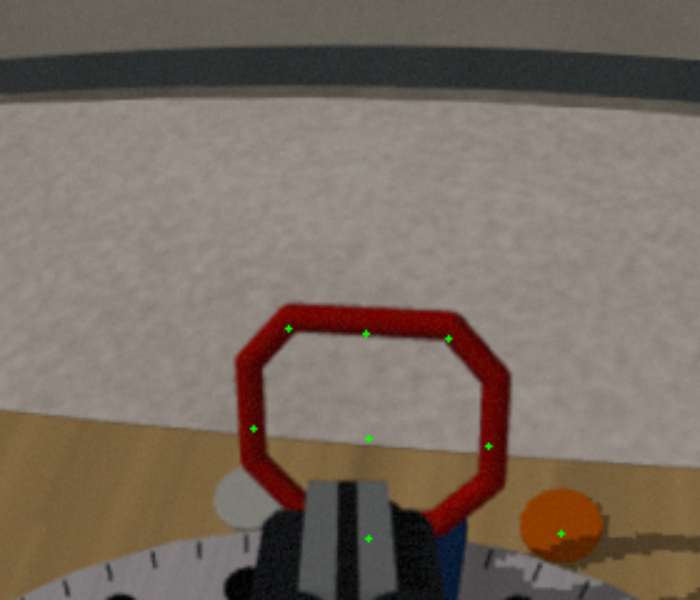

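The wrist crop shows the loop square ahead, with its bar centre at crop (372,322). The predicted point is (366,333), about 2–3 mm low. The orange dot is at (562,525) on the right, and the shut fingers at (348,490) point into the opening.

Emit:
servo_tool(turn=[[-0.006, 0.007, 0.002], [-0.007, 0.007, 0.002], [0, 0, 0], [0, 0, 0], [0, 0, 0]], dp=[[0.008, 0.001, -0.007], [0.008, 0.001, -0.007], [0.008, 0.002, -0.006], [0.008, 0.001, -0.006], [0, 0, 0]], fingers=[0, 0, 0, 0, 0])

```text
clock: 9.62
position: [661.9, 45.6, 99.2]
ee_rot: [0.861, 0.073, 0.492, -0.106]
contact_force: [-0.0, -0.7, 0.3]
gripper_width: -0.1
```

```bash
python3 -c "
from look import *
delta(*tgt(np.radians(60),np.radians(15),0,-20,0,1.5))
delta(*tgt(np.radians(60),np.radians(15),0,25,0,1.5))
"
```

```text
clk 9.62 pos [661.924  45.618  99.193] F [-0.019 -0.702  0.251] j [-0.269  0.472 -0.437 -2.105 -0.572 -2.351] w -0.06431529848263261
tool x [0.506 0.023 0.862] z [ 0.831  0.254 -0.494]
dp [-0.002 -0.    -0.004] turn [ 0.003  0.008 -0.003] target [659.786  45.199  95.299]
clk 9.62 pos [661.924  45.618  99.193] F [-0.019 -0.702  0.251] j [-0.269  0.472 -0.437 -2.105 -0.572 -2.351] w -0.06431529848263261
tool x [0.506 0.023 0.862] z [ 0.831  0.254 -0.494]
dp [ 0.035  0.011 -0.026] turn [ 0.003  0.008 -0.003] target [697.053  56.597  72.799]
```

Emit:
servo_tool(turn=[[0.003, 0.007, -0.003], [0, 0, 0], [0, 0, 0], [0, 0, 0], [0, 0, 0]], dp=[[0.001, 0, -0.005], [0.008, 0.0025, -0.005], [0.009, 0.003, -0.005], [0.009, 0.003, -0.005], [0.006, 0.002, -0.004]], fingers=[0, 0, 0, 0, 0])

```text
clock: 10.25
position: [696.9, 56.5, 73.9]
ee_rot: [0.863, 0.071, 0.489, -0.106]
contact_force: [0.2, 0.3, -0.1]
gripper_width: 0.0
```

```bash
python3 -c "
from look import *
delta(*tgt(np.radians(60),np.radians(15),0,25,0,1.5))
overlay('b',('wrist','side'))
im=cv2.imread('pics/b_wrist.png'); tp=cv2.imread('pics/b_side.png')
a=cv2.resize(im[150:350,220:420],(400,400)); b=cv2.resize(tp[200:300,220:320],(400,400),interpolation=2); cv2.imwrite('pics/b1.png',np.hstack([a,b]))
"
```

```text
clk 10.25 pos [696.938  56.543  73.859] F [ 0.153  0.349 -0.087] j [-0.243  0.556 -0.381 -2.17  -0.568 -2.303] w 0.010685901913177146
tool x [0.512 0.018 0.859] z [ 0.829  0.253 -0.499]
dp [ 0.     0.    -0.001] turn [0.    0.001 0.001] target [697.053  56.597  72.799]
```

View pics/b1.png

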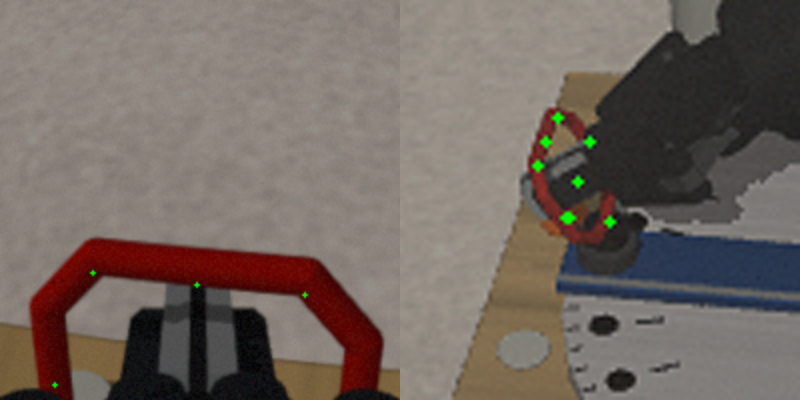

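The fingertip is through the loop: in the left panel the tip sits behind the bar at (195,290), and the side view confirms it with no force. Next is the lift.

Emit:
servo_tool(turn=[[0, 0, 0], [0, 0, 0], [0, 0, 0], [0, 0, 0], [0, 0, 0]], dp=[[0, 0, 0.003], [0, 0, 0.004], [0, 0, 0.004], [0, 0, 0.003], [0, 0, 0.002]], fingers=[0, 0, 0, 0, 0])

```text
clock: 10.98
position: [694.6, 56.1, 88.9]
ee_rot: [0.864, 0.071, 0.487, -0.106]
contact_force: [0.7, -0.0, -4.1]
gripper_width: 0.1
```

Emit:
servo_tool(turn=[[0, 0, 0], [0, 0, 0], [0, 0, 0], [0, 0, 0], [0, 0, 0]], dp=[[0, 0, 0.002], [0, 0, 0.002], [0, 0, 0.002], [0, 0, 0.002], [0, 0, 0.002]], fingers=[0, 0, 0, 0, 0])

```text
clock: 11.6
position: [692.9, 56.0, 96.8]
ee_rot: [0.866, 0.07, 0.484, -0.105]
contact_force: [0.6, 0.7, -5.7]
gripper_width: 0.2
```

```bash
python3 -c "
from look import *
delta(*tgt(np.radians(60),np.radians(15),0,25,0,1.5))
"
```

```text
clk 11.6 pos [692.942  55.979  96.846] F [ 0.649  0.69  -5.672] j [-0.213  0.495 -0.354 -2.069 -0.497 -2.444] w 0.1985835648016499
tool x [0.521 0.02  0.853] z [ 0.823  0.251 -0.509]
dp [ 0.004  0.001 -0.024] turn [ 0.003 -0.01   0.001] target [697.053  56.597  72.799]
```

Emit:
servo_tool(turn=[[0, -0.003, 0], [0, -0.003, 0], [0, -0.003, 0], [0, 0, 0], [0, 0, 0]], dp=[[0.001, 0, 0.003], [0.001, 0, 0.003], [0.001, 0, 0.003], [0, 0, 0.001], [0, 0, 0]], fingers=[0, 0, 0, 0, 0])

```text
clock: 12.22
position: [693.1, 56.0, 104.7]
ee_rot: [0.865, 0.071, 0.485, -0.105]
contact_force: [-0.7, 0.9, -6.8]
gripper_width: 0.1
```

```bash
python3 -c "
from look import *
delta(*tgt(np.radians(60),np.radians(15),0,25,34,1.5))
w,pr,ry=wlook()
hsv=cv2.cvtColor(w['img'],cv2.COLOR_RGB2HSV); m=((hsv[...,0]<6)|(hsv[...,0]>174))&(hsv[...,1]>150)&(hsv[...,2]>50)
cv2.imwrite('pics/c.png',cv2.resize(cv2.cvtColor(w['img'],cv2.COLOR_RGB2BGR)[150:350,220:420],(400,400)))
from scipy.optimize import least_squares
t=PIV+177*frame()[0]
ys,xs=np.nonzero(m); ok=(xs>200)&(xs<440); 
cols=[]
for x in range(270,380,10):
  v=ys[(xs==x)&(ys<340)]; 
  if len(v): v=v[v<v.min()+22]; cols.append((x,v.mean()))
print(np.array(cols).tolist(), [ (l,np.array(pr(loop_pts(0,l)['top'])).round(1)) for l in (0,10,14,18,22)])
"
```

```text
clk 12.22 pos [693.131  55.996 104.667] F [-0.709  0.896 -6.815] j [-0.205  0.479 -0.346 -2.045 -0.483 -2.477] w 0.07136905286968745
tool x [0.519 0.021 0.855] z [ 0.825  0.25  -0.507]
dp [0.004 0.001 0.002] turn [ 0.004 -0.007  0.001] target [697.053  56.597 106.799]
[[270.0, 297.04761904761904], [280.0, 291.5], [290.0, 292.0], [300.0, 293.5], [310.0, 295.0], [320.0, 296.0], [330.0, 297.0], [340.0, 298.0], [350.0, 299.0], [360.0, 299.5], [370.0, 300.8125]] [(0, array([327. , 324.6])), (10, array([324.7, 312.8])), (14, array([323.7, 307.7])), (18, array([322.6, 302.4])), (22, array([321.5, 296.8]))]
```

View pics/c.png

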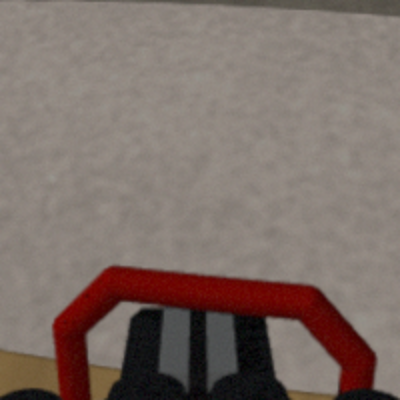

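The bar is at wrist-image row ≈296, which corrected for the earlier bias means about 18 mm of lift. The force is 6.8 N down and the tip is still hooked. Next I'll swing right in small arc steps.

Emit:
servo_tool(turn=[[0, 0, -0.026], [0, 0, -0.026], [0, 0, -0.026], [0, 0, -0.026], [0, 0, -0.026]], dp=[[0.0002, -0.0047, 0], [0.0001, -0.0047, 0], [0, -0.0047, 0], [-0.0001, -0.0047, 0], [-0.0003, -0.0047, 0]], fingers=[0, 0, 0, 0, 0])

```text
clock: 12.9
position: [693.1, 32.2, 104.0]
ee_rot: [0.868, 0.013, 0.491, -0.072]
contact_force: [-1.7, -0.2, -6.0]
gripper_width: 0.2
```

```bash
cat > sw.py <<'E'
from look import *
def swing(show=None):
    s=read_state(); print("clk",s["clock"],"pos",s["position"],"F",s["contact_force"],"tcp ang",np.arctan2(s["position"][1]-PIV[1],s["position"][0]-PIV[0]))
    w,pr,ry=wlook()
    hsv=cv2.cvtColor(w['img'],cv2.COLOR_RGB2HSV); m=((hsv[...,0]<6)|(hsv[...,0]>174))&(hsv[...,1]>150)&(hsv[...,2]>50)
    n,l,st,ce=cv2.connectedComponentsWithStats(m.astype(np.uint8)); i=1+np.argmax(st[1:,4])
    ys,xs=np.nonzero(l==i); top=ys<ys.min()+14; u0,u1=xs.min(),xs.max()
    v=[ys[xs==u].mean() for u in (u0,u1)]
    print("loop box",st[i]," outer cols",u0,u1)
    # swing angle + lift best matching the loop's column extents and top row
    from scipy.optimize import least_squares
    def f(x):
        P=loop_pts(x[0],x[1]); s_=.5*frame(x[0])[0]+.866*frame()[2]
        a,b=pr(P["topL"]),pr(P["topR"]); q=[pr(P[k]+12*s_) for k in "LR"]
        return [(q[0][0]+q[1][0])/2-(u0+u1)/2,(a[1]+b[1])/2-(np.mean([np.median(ys[(xs==c)&(ys<ys.min()+25)]) for c in range(int(min(a[0],b[0]))+8,int(max(a[0],b[0]))-8,4) if ((xs==c)&(ys<ys.min()+25)).any()] or [ys.min()]))]
    r=least_squares(f,[-.13,18],diff_step=1e-3); print("swing,lift",r.x,"res",r.fun)
    if show: cv2.imwrite(show,cv2.resize(cv2.cvtColor(w['img'],cv2.COLOR_RGB2BGR)[150:350,220:420],(400,400)))
    T=get_image("top"); hs=cv2.cvtColor(T['img'],cv2.COLOR_RGB2HSV); b=(hs[...,0]>98)&(hs[...,0]<125)&(hs[...,1]>130)&(hs[...,2]>40)
    b[:, :230]=0; b[:,430:]=0
    ys,xs=np.nonzero(b); pts=np.array([atz(T,u,v_,37)[:2] for u,v_ in zip(xs,ys)])
    pts=pts[pts[:,0]<500] # tail of the blue arm
    d=PIV[:2]-pts.mean(0); print("tail yaw",len(pts),np.arctan2(d[1],d[0])-PSI, "fit",np.polyfit(pts[:,0],pts[:,1],1)[0] if len(pts)>20 else None)
E
python3 -c "
from sw import *
swing()"
```

```text
clk 12.9 pos [693.06  32.23 103.96] F [-1.66 -0.2  -6.01] tcp ang -0.06754187819189618
loop box [ 246  284  162   71 3549]  outer cols 246 407
swing,lift [-0.13 21.82] res [-0. -0.]
tail yaw 1354 -0.13263698273610292 fit -0.00861491437363801
```

Emit:
servo_tool(turn=[[0, 0, -0.026], [0, 0, -0.026], [0, 0, -0.026], [0, 0, -0.026], [0, 0, -0.02]], dp=[[-0.0004, -0.0047, 0], [-0.0005, -0.0047, 0], [-0.0006, -0.0047, 0], [-0.0007, -0.0046, 0], [-0.0007, -0.0035, 0]], fingers=[0, 0, 0, 0, 0])

```text
clock: 13.62
position: [690.0, 9.8, 103.2]
ee_rot: [0.868, -0.041, 0.493, -0.041]
contact_force: [-1.1, 1.3, -6.4]
gripper_width: -0.4
```

```bash
python3 -c "
from sw import *
swing()"
```

```text
clk 13.625 pos [690.     9.77 103.17] F [-1.07  1.32 -6.44] tcp ang -0.1923586929154845
loop box [ 247  283  161   72 3550]  outer cols 247 407
swing,lift [-0.26 20.85] res [-0. -0.]
tail yaw 1241 -0.26453851240192744 fit -0.11162938806839245
```

Both estimates read about −0.26 rad, so the pin is over the target hole. I'll lower it gently.

Emit:
servo_tool(turn=[[0, 0, 0], [0, 0, 0], [0, 0, 0], [0, 0, 0], [0, 0, 0]], dp=[[0, -0.0008, -0.002], [0, 0, -0.003], [0, 0, -0.003], [0, 0, -0.003], [0, 0, -0.002]], fingers=[0, 0, 0, 0, 0])

```text
clock: 14.35
position: [690.0, 9.2, 89.5]
ee_rot: [0.868, -0.04, 0.493, -0.041]
contact_force: [-2.9, -0.6, -4.7]
gripper_width: 0.2
```

Emit:
servo_tool(turn=[[0, 0, 0], [0, 0, 0], [0, 0, 0], [0, 0, 0], [0, 0, 0]], dp=[[0, 0, -0.002], [0, 0, -0.002], [0, 0, -0.002], [0, 0, -0.003], [0, 0, -0.003]], fingers=[0, 0, 0, 0, 0])

```text
clock: 14.98
position: [695.6, 8.2, 83.6]
ee_rot: [0.864, -0.04, 0.501, -0.041]
contact_force: [0.9, 0.5, -1.0]
gripper_width: 0.1
```

```bash
python3 -c "
from sw import *
swing(); delta(*tgt(np.radians(60),np.radians(15),-.262,25,0,0))"
```

```text
clk 14.975 pos [695.58   8.24  83.58] F [ 0.94  0.53 -0.98] tcp ang -0.19469237450688567
loop box [ 240  289  168   65 3626]  outer cols 240 407
swing,lift [-0.26  5.57] res [-0.    0.02]
tail yaw 1364 -0.2574703952606888 fit -0.12996329681262667
clk 15.07 pos [694.918   8.292  82.629] F [-0.309  0.059 -0.649] j [-0.319  0.546 -0.542 -2.59  -0.613 -1.983] w 0.15629885857024994
tool x [ 0.498 -0.11   0.86 ] z [ 0.867  0.031 -0.497]
dp [-0.002  0.    -0.011] turn [ 0.005  0.003 -0.004] target [693.13    8.344  71.5  ]
```

The force has gone to about zero and the lift reading equals its bias, so the pin is down. I'll centre the finger in the opening and back straight out.

Emit:
servo_tool(turn=[[0, 0, 0], [0, 0, 0], [0, 0, 0], [0, 0, 0], [0, 0, 0]], dp=[[-0.001, 0, -0.004], [-0.001, 0, -0.003], [0, 0, -0.002], [0, 0, 0], [-0.0085, -0.0003, 0.005]], fingers=[0, 0, 0, 0, 0])

```text
clock: 15.7
position: [684.9, 7.8, 78.4]
ee_rot: [0.864, -0.04, 0.5, -0.041]
contact_force: [-0.2, 0.5, 0.7]
gripper_width: -0.3
```

```bash
python3 -c "
from sw import *
swing('pics/d.png'); delta(*tgt(np.radians(60),np.radians(15),-.262,-60,0,0))"
```

```text
clk 15.7 pos [684.89   7.8   78.38] F [-0.2   0.49  0.66] tcp ang -0.208808083445024
loop box [ 238  259  166   96 4553]  outer cols 238 403
swing,lift [-0.26  4.68] res [ 0. -0.]
tail yaw 1368 -0.2577850805509352 fit -0.13022889753352784
clk 15.8 pos [684.034   7.918  79.039] F [0.215 0.399 0.477] j [-0.33   0.549 -0.574 -2.599 -0.646 -1.959] w -0.05188790609147653
tool x [ 0.496 -0.11   0.861] z [ 0.868  0.031 -0.496]
dp [-0.064 -0.002  0.035] turn [ 0.005  0.005 -0.004] target [619.563   5.783 114.   ]
```

View pics/d.png

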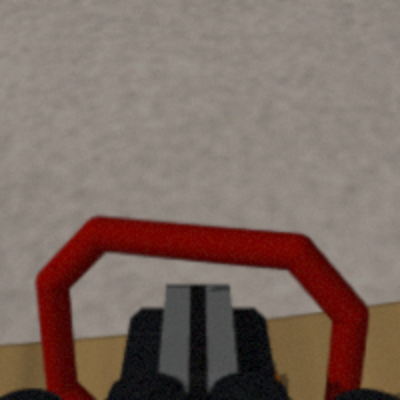

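The finger is clear of the bar: the tip is at (198,290) and the bar at (198,240). Backing out along the tool axis.

Emit:
servo_tool(turn=[[0, 0, 0], [0, 0, 0], [0, 0, 0], [0, 0, 0], [0, 0, 0]], dp=[[-0.013, -0.0005, 0.0075], [-0.013, -0.0005, 0.0075], [-0.013, -0.0005, 0.0075], [-0.013, -0.0005, 0.0075], [-0.013, 0, 0.01]], fingers=[0, 0, 0, 0, 0])

```text
clock: 16.42
position: [614.2, 5.8, 121.9]
ee_rot: [0.864, -0.04, 0.501, -0.041]
contact_force: [-0.5, -0.3, -0.1]
gripper_width: 0.0
```

Emit:
servo_tool(turn=[[0, 0, 0], [0, 0, 0], [0, 0, 0], [0, 0, 0], [0, 0, 0]], dp=[[-0.015, 0, 0.02], [-0.015, 0, 0.02], [-0.015, 0, 0.02], [-0.01, 0, 0.02], [0, 0, 0]], fingers=[0, 0, 0, 0, 0])

```text
clock: 17.05
position: [553.0, 4.5, 206.8]
ee_rot: [0.863, -0.04, 0.502, -0.039]
contact_force: [-0.4, 0.8, -0.8]
gripper_width: 0.4
```

```bash
python3 -c "
from sw import *
swing(); overlay('e',('wrist','side','top'),-.2618,0)
t=cv2.imread('pics/e_top.png'); s=cv2.imread('pics/e_side.png'); w=cv2.imread('pics/e_wrist.png')
cv2.imwrite('pics/e1.png',np.hstack([cv2.resize(w[150:350,220:420],(400,400)),cv2.resize(s[200:300,220:320],(400,400),interpolation=2)]))
for c in ('top','side'):
  im=get_image(c)
  for q,z in dict(mug_mid=45,jar_mid=37,glue_mid=75,foam_brush_mid=12).items():
    r=search_frame(q,c)[:1]
    for x in r: b=x['box']; print(c,q,round(x['score'],2),atz(im,b[0]+b[2]/2,b[1]+b[3]/2,z).round(1))
"
```

```text
clk 17.05 pos [553.03   4.49 206.85] F [-0.45  0.77 -0.77] tcp ang -0.7692340094397512
loop box [ 290  236   73   64 1171]  outer cols 290 362
swing,lift [-0.26  4.43] res [-0.  0.]
tail yaw 1316 -0.24585330406181422 fit -0.14914308229155385
top mug_mid 0.76 [497.6 325.2  45. ]
top jar_mid 0.96 [624.8 308.6  37. ]
top glue_mid 0.82 [ 652.9 -193.    75. ]
top foam_brush_mid 0.85 [ 461.7 -246.9   12. ]
side mug_mid 0.84 [493.4 319.1  45. ]
side jar_mid 0.64 [621.5 305.6  37. ]
side glue_mid 0.84 [ 658.9 -197.2   75. ]
side foam_brush_mid 0.59 [ 435.6 -238.9   12. ]
```

View pics/e1.png

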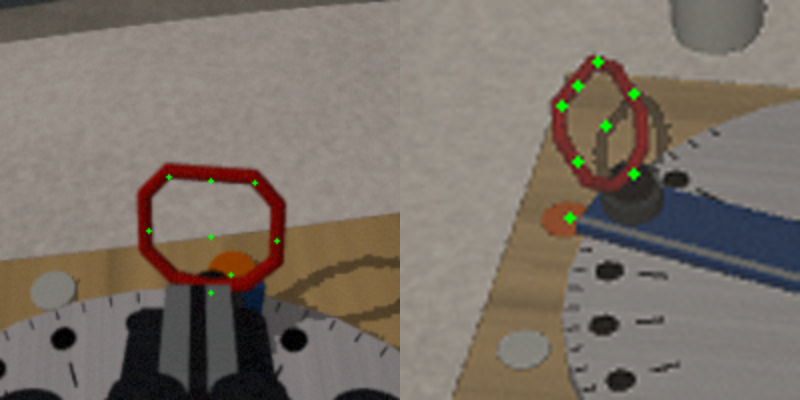

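The side view matches the predicted loop (pin down, −0.262 rad). Three holes lie to the left of the arm and one to the right, and the orange dot is at its tip.

```bash
python3 -c "
from bench import *
print(job_done())"
```

```text
the job is handed in; nothing more can be done
None
```

I moved the spring pin one hole to the right, to the hole beside the orange dot, and it is down there. The job is handed in at about 17.5 s of the 38 s allowed; it reports no verdict.

- **Hook and lift:** I put the shut fingers through the loop as one hook, tilted about 60° from vertical and without pinching. I then lifted the pin about 18 mm, with at most about 7 N on the tool at the readings.
- **Swing and drop:** I swung the arm about −0.26 rad in small arc steps, let the pin down, and backed straight out.
- **Pin check:** From the side camera, the loop lies on its predicted pin-down outline at −0.262 rad, and the force on the tool is about zero. The wrist camera still read about 4 mm of lift. That is roughly the 2 to 5 mm it already read high before the lift, so I don't count it as real.
- **Arm angle check:** The tail of the blue arm read −0.25 to −0.26 rad.
- **Loose items:** The mug, jar and glue bottle read within about 11 mm of their first positions. The brush shifted 28 mm in the top view but 9 mm or less in the side view. The arm went nowhere near it, so I take this as detector scatter, possibly from partial hiding, but I did not confirm it in a picture.

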